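Draw the lid off the type box and lay it on the dowels to air

ROBOT

A 7-joint arm with a two-finger parallel gripper is mounted at the origin on the work surface. World frame = base frame: x ahead of the robot, y to its left, z up, the work surface at z = 0. Lengths are in m, angles in rad, forces in N, time in s.
With the tool pointing down it reaches from about 0.425 to 0.925 m from the base axis. Payload 6.8 kg.
Tool frame: the origin (TCP) lies between the finger pads; the fingertips stand finger_overhang ahead of it and the grasp point (between the pads) lies 6 mm ahead of it (finger_overhang is the distance from the TCP to the fingertips, in m); z points along the fingers, y is the line along which they close (so a half turn about z gives the same grasp; the last joint's range is limited). The gripper opens to 85 mm and grips with 20 to 120 N. Pads are 22 mm wide; open, the fingers measure 114 mm over their backs; the gripper's body (76 mm by 85 mm) begins 54 mm behind the grasp point. The pads swing forward as they close: fully open they stand 13 mm farther back than shut.
Start: joints at [-1.408, 0.477, 0.022, 1.555, -0.011, 1.109, -0.083], TCP at [0.181, 0.65, 0.256] pointing down, gripper open.
Joint ranges: [-2.96, 2.96], [-0.34, 2.1], [-1.41, 1.46], [0.24, 2.44], [-1.37, 4.51], [0.17, 1.92], [-2.96, 2.96]. Speed limits (rad/s): [2.39, 2.39, 3.14, 3.14, 3.14, 3.14, 3.14].

INTERFACE

Orientations are given as a unit quaternion [w, x, y, z].
In Python, from station import * gives the robot as it stands.
- The arm moves only by the tool drive_tool, never from a script. Its argument "increments" is a list of rows, each an object of numbers: "claw": the finger opening in m, from 0 to 0.0854; "dx", "dy", "dz": the shift along the tool's x, y, z in m; "wx", "wy", "wz": the turn, a rotation vector about the tool's x, y, z in degrees. A call has 1 to 20 rows; each row shifts and turns the commanded pose from where the row before left it, along the tool's axes as they then stand; what a row does not reach is not made up. A row lasts 1/8 s, in which the tool goes at most 62.5 mm and 10.7 degrees, less where a joint would pass 70% of its speed; a pose out of reach is approached as far as the arm can. A call with a gripper value outside its range is refused whole. The fingers move at their own pace and stop on an object; "newtons" is the grip in N (left out, the last holds). Time passes only in rows, so rows that do not move let the fingers close. It gives the time, the measured TCP pose, the force, the opening and the grip force at its end, in the units of the state.
- get_obs(): the state, without advancing time (a new reading comes with each control period).
- read_camera(name): name is "scene" or "top" or "wrist"; returns (picture, depth): 480x640x3 uint8, red, green, blue; 480x640 float32, m along the optical axis (not along the pixel's ray), 0 where there is no reading.
- calibration(name): a dict with "intrinsics" (3x3 intrinsics, pixels), "R" (3x3) and "t" (3): a world point X has camera coordinates R X + t; the wrist camera has in their place "mount" (4x4, takes a point from camera to tool coordinates, whose origin is the TCP and whose axes are the flange's). Camera axes: x right, y down, z forward; pixel columns grow to the right and rows downward; lengths in m; the calibration is good to about 2 mm. A picture is of the moment at which its call begins: read the wrist's pose just before it. calibration takes no time and is no camera call.
- hand_in(): hands the job in; it is judged then, once.
The state is a dict: "t": time; "q": joint angles; "joint_vel": joint speeds; "joint_torque": joint torques, N m; "eef_pos": TCP position; "tool_rot": TCP orientation; "contact_force": force on the tool from outside, world axes, zero at the start; "torque": the same for the moment, N m; "gripper_width": opening from 0.0 (shut) to 1.0 (fully open); "grasp_force": force on a finger pad.
Only numpy, scipy, OpenCV 4.12 (cv2) and the standard library are available. Lean on these libraries where they do the work, as an engineer would, in place of code of your own. Each camera call takes 0.05 s, during which the arm holds its last target. There are 200 camera calls.

TASK

Take the thin, freshly oiled lid off the box of metal type and lay it, pull upwards, across the two oak dowels to air: lift its pull end over the stop lip, then draw it straight out until it is clear of the rails. Handle it gently: pinch the pull lightly, feel your way past the lip and the rails instead of forcing the lid against them, set it down softly, and do not shift the box or the things around it.

Things in the scene. Friction and masses are not known exactly. Their poses are not given: they have to be found in the camera images.
- typebox: oak box of metal type, 210 long (its x) x 96 wide (y) x 67 mm high, about 3 kg, standing loose; origin under its centre, z up. The lid lies on two ledges 44 mm up, with 2 mm of play on either side, and is drawn out over the low end, at -x. Lip and rails are hand-fitted and differ from box to box: see box_lip and box_rails. Over 30 N between lid and box splits the lid.
- box_lip (a point): middle of the low end at ledge height (box x = -100.5, z = 44 mm). The stop lip, 10 mm thick, stands here: its top is 3 to 10 mm above this point (not known beforehand), and the lid's pull end lies 1 to 8 mm behind it, resting at the height of this point. The pull end must rise by at least the lip's height to pass; that has to be felt.
- box_rails (a point): point at ledge height between the mouths of the two rails (box x = -25 mm). From here to the high end (x = +96 mm) a rail overhangs each long edge of the lid by 4 mm. Under them the lid has as much play up and down as the lip is high, so its pull end can rise to about 1.5 times the lip's height before the lid jams between rails and ledges.
- lid: basswood lid, 182 x 84 x 5 mm, 70 to 135 g; origin at the centre of its underside, x along its length (-x is the pull end, the end that goes out first), z up. Lidded, its frame is parallel to the box's. A squeeze of about 45 N from each finger, or being set on the dowels with over 30 N, harms it.
- lid_pull (a point): centre of the lid's maple pull, a block 36 long (lid x) x 18 wide (lid y) x 23 mm high standing on the lid's top face, 70 mm from the lid's centre towards -x; the point is 17 mm above the lid's underside, 12 mm above its top face. Pinched across its width, it lets the lid tip a little between the fingers; fingers that snap shut push the lid down.
- lid_front (a point): middle of the lower edge of the lid's pull end (lid x = -91 mm)
- lid_tail (a point): middle of the lower edge of the lid's other end (lid x = +91 mm)
- rack: two notched maple battens, fixed to the cart, that carry the two dowels parallel; origin on the cart top midway between the dowels, x across the dowels, y along them. The dowels' tops are 33 mm above the origin; the lid's underside rests there.
- dowel_a: oak dowel, 25 mm thick, 200 mm long along the rack's y, held in the notches 55 mm from the rack's centre at -x; origin at its centre, 20.5 mm above the cart top
- dowel_b: the other oak dowel, the same, at +55 mm
- punch: bystander: black plastic hole punch with a press lever, 140 x 70 x 78 mm, origin under its base
- hoops: bystander: stack of wooden embroidery hoops, 160 mm across, 31 mm high, origin under its centre
- brayer: bystander: brayer with a hard silicone roller 38 mm thick and 100 mm wide and a wooden handle, 205 mm long in all, lying on the cart; origin on the cart under the handle's neck, roller towards +x
- tin: bystander: aluminium tin with a closed hinged flap, 79 x 119 x 44 mm, origin under its centre
There are look-alikes about, which are no part of the job. What is shaped like the lid but red is not meant.

How it is judged:
On the way, in this order (a step that is already met when the one before it is completed fails the run):
1. the lid's pull end is over the stop lip (x of lid_front in the frame of typebox below -0.107 m and z of lid_front in the frame of typebox above 0.045 m), for 0.1 s.
2. the lid's tail is drawn clear of the rails (x of lid_tail in the frame of typebox below -0.03 m), for 0.1 s.
At the end, for the whole second after the job is handed in: the lid lies level (within 5 degrees), pull upwards and at rest on both dowels, let go, and the type box stands within 10 mm of where it was (contact force between lid and dowel_a above 0.05 N and contact force between lid and dowel_b above 0.05 N and angle between lid's own z axis and vertical below 0.087 rad and linear speed of lid below 0.01 m/s and distance of typebox from where it was at the start of the episode below 0.01 m); the robot touches nothing.
It fails at once if the lid is forced against the box with over 30 N (contact force between lid and typebox above 30 N).
It fails at once if the lid is banged or pressed on the dowels with over 30 N (contact force between lid and rack above 30 N).
It fails at once if the lid is squeezed with over 90 N, both fingers together (contact force between the fingers and lid above 90 N).
It fails at once if a bystander is shifted by over 20 mm (distance of any of punch, hoops, brayer, tin from where it was at the start of the episode above 0.02 m).
It also fails if it takes over 54 s, if anything falls off the work surface, if the arm or the gripper's body presses on something with over 40 N, if the wrist force passes 120 N, or if a joint passes its speed limit or range.

## Working session

There is one attempt and no reset: what is moved stays moved. The work goes in short steps, Python scripts to look and compute and a tool call to move; the robot and the scene stay as the last step left them, time stands still between calls to the robot, and variables do not carry over. Pictures are saved under pics/ and viewed, at most 10 in all, crops included, and the job is handed in when it is done.

Besides the shell and the picture viewer there is one more tool, called after "Call:" by a JSON object that holds its "name" and its "arguments", one argument or row to a line. drive_tool: Moves the arm, as the interface text tells. Its arguments: {"type":"object","properties":{"increments":{"type":"array","items":{"type":"object","properties":{"claw":{"type":"number"},"dx":{"type":"number"},"dy":{"type":"number"},"dz":{"type":"number"},"wx":{"type":"number"},"wy":{"type":"number"},"wz":{"type":"number"}}}},"newtons":{"type":"number"}},"required":["increments"]}

```bash
mkdir -p pics; ls; python3 - <<'E'
from station import *
import cv2,numpy as np
o=get_obs();print(o)
for n in("top","scene"):
    p,d=read_camera(n);np.savez(f"{n}.npz",p=p,d=d,**calibration(n));cv2.imwrite(f"pics/{n}1.png",p[:,:,::-1]);c=calibration(n);print(n,c)
print(calibration("wrist"))
import station;print([x for x in dir(station) if x[0]!='_'])
try: print(finger_overhang)
except Exception as e: print(e)
E
```

```text
pics
{'t': 0.0, 'q': array([-1.40810807,  0.47779008,  0.02236907,  1.55649619, -0.01150427,
        1.10927675, -0.08312585]), 'joint_vel': array([-2.82535688e-03, -9.31441759e-04,  2.63158833e-05,  1.76240002e-05,
        9.66360360e-04,  8.11003030e-04, -7.54586022e-04]), 'joint_torque': array([ 5.04474392e-04, -5.96449149e+01,  1.60835255e+00, -2.81198180e+01,
        1.25821255e-02,  9.51063121e-03,  1.32528578e-05]), 'eef_pos': array([0.18043498, 0.6498536 , 0.25531406]), 'tool_rot': array([-5.11928552e-05,  1.34996975e-01,  9.90845583e-01, -9.19472028e-04]), 'contact_force': array([-0.48891819, -0.03229439,  0.41527333]), 'torque': array([ 0.02583372, -0.01373209, -0.01544743]), 'grasp_force': 0.0, 'gripper_width': 0.9984110044125721}
top {'intrinsics': array([[520.25283124,   0.        , 310.6731328 ],
       [  0.        , 520.25283124, 238.27362562],
       [  0.        ,   0.        ,   1.        ]]), 'R': array([[-0.01067461, -0.99963619,  0.02476964],
       [-0.99128694,  0.00732666, -0.13151624],
       [ 0.13128692, -0.02595771, -0.99100451]]), 't': array([0.04267976,
[... 322 characters left out ...]
3,  0.30636326, -0.74789326]]), 't': array([-0.2837871 , -0.29454814,  1.26502579])}
{'intrinsics': array([[356.21741042,   0.        , 316.20944033],
       [  0.        , 356.21741042, 239.82319606],
       [  0.        ,   0.        ,   1.        ]]), 'mount': array([[ 2.23680085e-04, -9.54455249e-01, -2.98354029e-01,
         7.54190979e-02],
       [ 9.99999833e-01,  3.72424076e-04, -4.41696958e-04,
        -3.57492641e-04],
       [ 5.32694204e-04, -2.98353881e-01,  9.54455173e-01,
        -1.17210904e-01],
       [ 0.00000000e+00,  0.00000000e+00,  0.00000000e+00,
         1.00000000e+00]])}
['PlanningError', 'calibration', 'finger_overhang', 'get_obs', 'hand_in', 'read_camera']
0.025
```

View pics/top1.png

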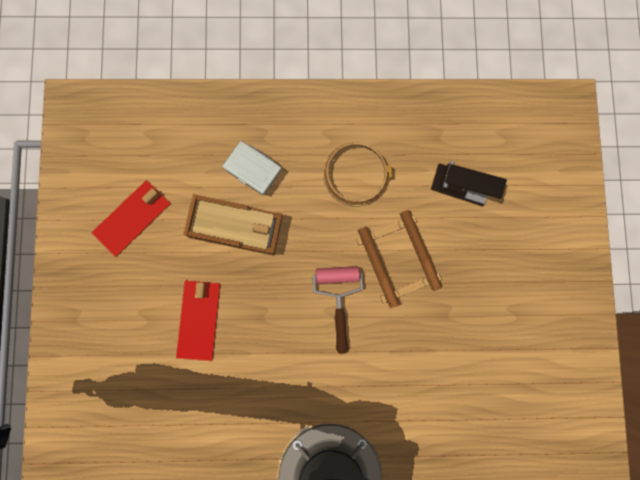

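View pics/scene1.png

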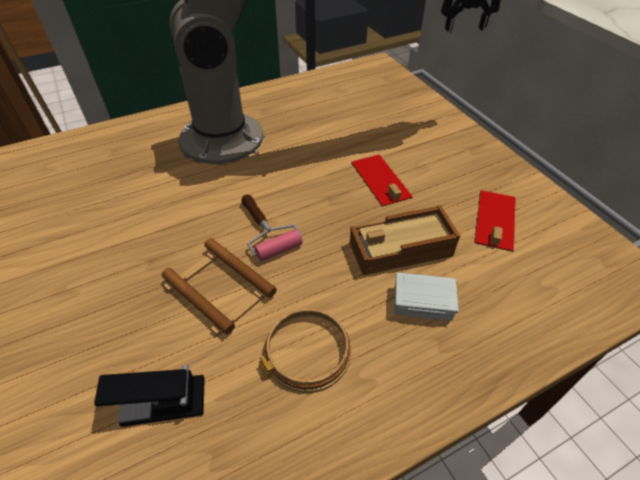

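The top view shows the candidates for the lid:
- The natural wood one sits in the oak box, centre (235,225), with its pull at (262,229).
- The red ones are at (130,218) and (198,320).

The unpainted one in the box is the one meant. The rack is at (400,258). The tin (253,167), hoops (357,174), punch (469,184) and brayer (340,300) are all bystanders.

```bash
cat > h.py <<'E'
import numpy as np,cv2
def cloud(d,K,R,t):
    v,u=np.mgrid[:480,:640]
    c=np.stack([(u-K[0,2])/K[0,0]*d,(v-K[1,2])/K[1,1]*d,d],-1)
    return (c-t)@R   # R^T(c-t)
def ray(u,v,z,K,R,t):
    r=R.T@np.array([(u-K[0,2])/K[0,0],(v-K[1,2])/K[1,1],1.]);o=-R.T@t
    return o+r*(z-o[2])/r[2]
def rect(pts):
    (c,s,a)=cv2.minAreaRect((pts[:,:2]*1000).astype(np.float32))
    return np.round(c,1),np.round(s,1),round(a,1)
E
python3 - <<'E'
from h import *
f=np.load('top.npz');p=f['p'];P=cloud(f['d'],f['intrinsics'],f['R'],f['t']);Z=P[...,2]
print('table z',np.median(Z[330:350,400:500]),Z[330:350,400:500].std())
def win(a,b,c,d):
    m=np.zeros(Z.shape,bool);m[b:d,a:c]=1;return m
m=win(178,188,292,262)
for lo,hi in((.03,.085),(.058,.085)):
    k=m&(Z>lo)&(Z<hi)
    n,l,s,_=cv2.connectedComponentsWithStats(k.astype(np.uint8));i=1+s[1:,4].argmax();print('box',lo,rect(P[l==i]),s[i])
print('heights along lid',[(u,round(float(Z[226,u]),4)) for u in range(190,286,6)])
hsv=cv2.cvtColor(p,cv2.COLOR_RGB2HSV)
k=win(340,200,450,315)&(Z>.022)&(Z<.06)
n,l,s,ce=cv2.connectedComponentsWithStats(k.astype(np.uint8))
for i in range(1,n):
    if s[i,4]>100: print('dowel',s[i],rect(P[l==i]),np.percentile(Z[l==i],95))
for nm,w in(('tin',(215,135,290,200)),('hoops',(318,138,400,212)),('punch',(425,155,512,212)),('brayer',(308,258,370,358))):
    k=win(*w)&(Z>.01);print(nm,rect(P[k]),Z[k].max())
cv2.imwrite('pics/crop.png',cv2.resize(p[185:265,175:295,::-1],None,fx=6,fy=6,interpolation=cv2.INTER_CUBIC))
E
```

```text
table z -0.00017234387284505197 0.08388403724193794
box 0.03 (array([579. , 218.9]), array([211.3,  97.4]), 77.9) [ 183  194   99   61 3870]
box 0.058 (array([587.5, 258.2]), array([130.6,  97.2]), 77.7) [183 194  65  52 689]
heights along lid [(190, 0.0514), (196, 0.0522), (202, 0.0481), (208, 0.0487), (214, 0.0558), (220, 0.0512), (226, 0.0468), (232, 0.0484), (238, 0.0455), (244, 0.0507), (250, 0.0527), (256, 0.0683), (262, 0.0756), (268, 0.054), (274, 0.0302), (280, 0.0028)]
dowel [400 210  42  81 839] (array([ 518.5, -223.7]), array([199. ,  25.6]), 21.2) 0.03537507642892329
dowel [358 227  41  81 845] (array([ 478.9, -121.3]), array([199.4,  24.8]), 21.1) 0.03555508553815312
dowel [340 267  22  16 295] (array([460.9, -55.4]), array([51.2, 35.8]), 89.5) 0.04033003843181042
tin (array([589.4, 173.8]), array([430. , 158.5]), 6.8) 1.2524803963725553
hoops (array([601.2,   6.3]), array([157.4, 421.6]), 53.2) 1.2524803963725553
punch (array([ 581.5, -148.2]), array([145.9, 567.9]), 27.6) 1.2524803963725553
brayer (array([404.7,  -6.3]), array([136.6, 232.6]), 75.0) 1.2524803963725553
```

View pics/crop.png

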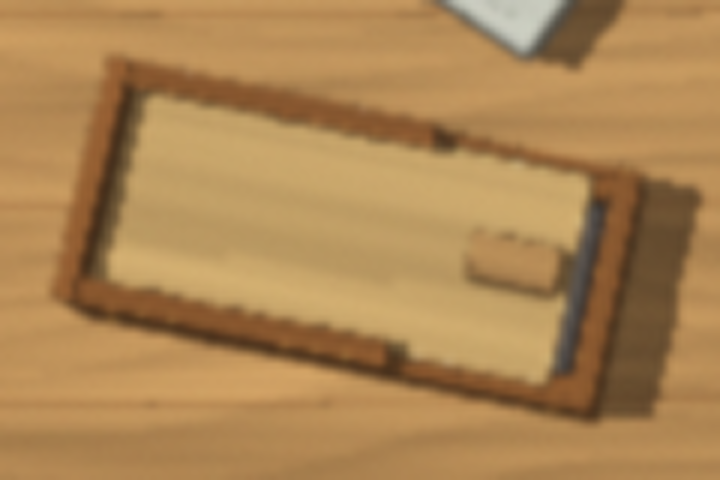

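The crop confirms it. The unpainted lid lies under the rails, with its pull at crop (515,262) and the low end with the lip at crop x≈600. Next I work out the moves.

```bash
cat >> h.py <<'E'
from scipy.spatial.transform import Rotation as Ro
def rot(o): return Ro.from_quat(np.roll(o['tool_rot'],-1))
BX=np.array([.2096,.978,0]);BY=np.array([-.978,.2096,0])
def go(o,xyz,ydir=None):
    R=rot(o).as_matrix(); print('tool shift mm',np.round(R.T@(np.array(xyz)-o['eef_pos'])*1000,1))
    print('tool z',np.round(R[:,2],4),'yaw of y',round(np.degrees(np.arctan2(R[1,1],R[0,1])),2))
    if ydir is not None:
        y=np.array([*ydir,0])/np.hypot(*ydir);z=np.array([0,0,-1.]);T=np.stack([np.cross(y,z),y,z],1)
        print('rotvec deg tool',np.round(np.degrees(Ro.from_matrix(R.T@T).as_rotvec()),2))
E
python3 - <<'E'
from h import *
from station import *
f=np.load('top.npz');g=ray(261.3,228.7,.072,f['intrinsics'],f['R'],f['t']);print(g)
d=g[:2]-[.579,.2189];print('box frame',d@BX[:2],d@BY[:2])
go(get_obs(),[g[0],g[1],.20],(.978,-.2096))
E
```

```text
[0.56464346 0.15154597 0.072     ]
box frame -0.06888137523064759 -7.671083476173089e-05
tool shift mm [-503.5 -377.4   56.1]
tool z [-3.0e-04 -1.6e-03 -1.0e+00] yaw of y 74.49
rotvec deg tool [-7.000e-02  8.000e-02  8.658e+01]
```

Call:
{"name": "drive_tool", "arguments": {
  "increments": [
    {"dx":-0.036,"dy":-0.027,"dz":0.004,"claw":0.0854},
    {"dx":-0.036,"dy":-0.027,"dz":0.004},
    {"dx":-0.036,"dy":-0.027,"dz":0.004},
    {"dx":-0.036,"dy":-0.027,"dz":0.004},
    {"dx":-0.036,"dy":-0.027,"dz":0.004},
    {"dx":-0.036,"dy":-0.027,"dz":0.004},
    {"dx":-0.036,"dy":-0.027,"dz":0.004},
    {"dx":-0.036,"dy":-0.027,"dz":0.004},
    {"dx":-0.036,"dy":-0.027,"dz":0.004},
    {"dx":-0.036,"dy":-0.027,"dz":0.004},
    {"dx":-0.036,"dy":-0.027,"dz":0.004},
    {"dx":-0.036,"dy":-0.027,"dz":0.004},
    {"dx":-0.036,"dy":-0.027,"dz":0.004},
    {"dx":-0.036,"dy":-0.027,"dz":0.004},
    {"wz":9.6},
    {"wz":9.6},
    {"wz":9.6},
    {"wz":9.6},
    {"wz":9.6},
    {"wz":9.6}
  ],
  "newtons": 20
}}

```text
schema error: expected keys claw, dx, dy, dz, wx, wy, wz
```

Call:
{"name": "drive_tool", "arguments": {
  "increments": [
    {"wz":9.6},
    {"wz":9.6},
    {"wz":9.6},
    {},
    {}
  ]
}}

```text
schema error: expected keys claw, dx, dy, dz, wx, wy, wz
```

```bash
python3 - <<'E'
from h import *
from station import *
o=get_obs();p,d=read_camera("wrist");c=calibration("wrist")
M=c['mount'];Rw=rot(o).as_matrix()@M[:3,:3];tw=o['eef_pos']+rot(o).as_matrix()@M[:3,3]
np.savez('w1.npz',p=p,d=d,intrinsics=c['intrinsics'],R=Rw.T,t=-Rw.T@tw)
cv2.imwrite('pics/w1.png',p[:,:,::-1])
print(o['t'],o['eef_pos'],o['q'],o['contact_force']);go(o,[.5646,.1515,.2],(.978,-.2096))
E
```

```text
0.1 [0.18043378 0.64991964 0.25543725] [-1.40813055  0.47769068  0.02237608  1.55636263 -0.0115104   1.10930366
 -0.08307304] [ 0.78988358 -0.13307196 -0.37083264]
tool shift mm [-503.5 -377.4   56.1]
tool z [-3.0e-04 -1.6e-03 -1.0e+00] yaw of y 74.49
rotvec deg tool [-7.000e-02  8.000e-02  8.658e+01]
```

View pics/w1.png

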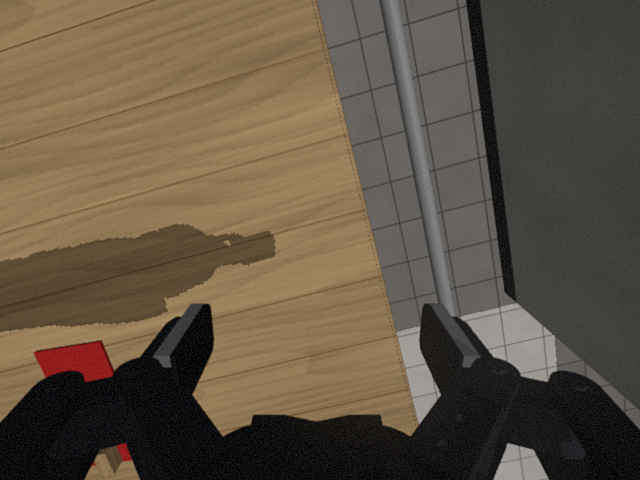

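The view is from the start pose, because the moves were refused: every row needs all its keys. I'll send it again with full rows.

Call:
{"name": "drive_tool", "arguments": {
  "increments": [
    {"claw":0.085,"dx":-0.042,"dy":-0.0315,"dz":0.005,"wx":0,"wy":0,"wz":0},
    {"claw":0.085,"dx":-0.042,"dy":-0.0315,"dz":0.005,"wx":0,"wy":0,"wz":0},
    {"claw":0.085,"dx":-0.042,"dy":-0.0315,"dz":0.005,"wx":0,"wy":0,"wz":0},
    {"claw":0.085,"dx":-0.042,"dy":-0.0315,"dz":0.005,"wx":0,"wy":0,"wz":0},
    {"claw":0.085,"dx":-0.042,"dy":-0.0315,"dz":0.005,"wx":0,"wy":0,"wz":0},
    {"claw":0.085,"dx":-0.042,"dy":-0.0315,"dz":0.005,"wx":0,"wy":0,"wz":0},
    {"claw":0.085,"dx":-0.042,"dy":-0.0315,"dz":0.005,"wx":0,"wy":0,"wz":0},
    {"claw":0.085,"dx":-0.042,"dy":-0.0315,"dz":0.005,"wx":0,"wy":0,"wz":0},
    {"claw":0.085,"dx":-0.042,"dy":-0.0315,"dz":0.005,"wx":0,"wy":0,"wz":0},
    {"claw":0.085,"dx":-0.042,"dy":-0.0315,"dz":0.005,"wx":0,"wy":0,"wz":0},
    {"claw":0.085,"dx":-0.042,"dy":-0.0315,"dz":0.005,"wx":0,"wy":0,"wz":0},
    {"claw":0.085,"dx":-0.042,"dy":-0.0315,"dz":0,"wx":0,"wy":0,"wz":0}
  ],
  "newtons": 20
}}

```text
t: 1.65
eef_pos: [0.5656, 0.1499, 0.2008]
tool_rot: [-0.0, 0.135, 0.991, -0.0]
contact_force: [0.8, 0.7, 0.3]
gripper_width: 0.994
grasp_force: 0.0
```

Call:
{"name": "drive_tool", "arguments": {
  "increments": [
    {"claw":0.085,"dx":0,"dy":0,"dz":0,"wx":0,"wy":0,"wz":9.6},
    {"claw":0.085,"dx":0,"dy":0,"dz":0,"wx":0,"wy":0,"wz":9.6},
    {"claw":0.085,"dx":0,"dy":0,"dz":0,"wx":0,"wy":0,"wz":9.6},
    {"claw":0.085,"dx":0,"dy":0,"dz":0,"wx":0,"wy":0,"wz":9.6},
    {"claw":0.085,"dx":0,"dy":0,"dz":0,"wx":0,"wy":0,"wz":9.6},
    {"claw":0.085,"dx":0,"dy":0,"dz":0,"wx":0,"wy":0,"wz":9.6},
    {"claw":0.085,"dx":0,"dy":0,"dz":0,"wx":0,"wy":0,"wz":9.6},
    {"claw":0.085,"dx":0,"dy":0,"dz":0,"wx":0,"wy":0,"wz":9.6},
    {"claw":0.085,"dx":0,"dy":0,"dz":0,"wx":0,"wy":0,"wz":9.6},
    {"claw":0.085,"dx":0,"dy":0,"dz":0,"wx":0,"wy":0,"wz":0},
    {"claw":0.085,"dx":0,"dy":0,"dz":0,"wx":0,"wy":0,"wz":0}
  ]
}}

```text
t: 3.02
eef_pos: [0.5649, 0.1515, 0.2012]
tool_rot: [-0.0, 0.776, 0.631, -0.0]
contact_force: [0.2, 0.4, -0.5]
gripper_width: 0.994
grasp_force: 0.0
```

```bash
cat >> h.py <<'E'
def wlook(name):
    from station import get_obs,read_camera,calibration
    o=get_obs();p,d=read_camera("wrist");c=calibration("wrist")
    M=c['mount'];Rw=rot(o).as_matrix()@M[:3,:3];tw=o['eef_pos']+rot(o).as_matrix()@M[:3,3]
    np.savez(name+'.npz',p=p,d=d,intrinsics=c['intrinsics'],R=Rw.T,t=-Rw.T@tw)
    cv2.imwrite(f'pics/{name}.png',p[:,:,::-1])
    return o
E
python3 - <<'E'
from h import *
o=wlook('w2');print(o['q']);go(o,[.5646,.1515,.2],(.978,-.2096))
f=np.load('w2.npz');P=cloud(f['d'],f['intrinsics'],f['R'],f['t'])
B=(P-[.579,.2189,0]);bx=B@BX;by=B@BY;Z=P[...,2]
k=(Z>.066)&(Z<.09)&(bx<-.045)&(bx>-.09)&(abs(by)<.03)
print('pull',k.sum(),rect(P[k]),np.median(Z[k]),'box',np.median(bx[k]),np.median(by[k]))
k=(abs(by)<.006)
for x in np.arange(-.12,-.04,.003):
    q=k&(abs(bx-x)<.0015);print(round(x,3),q.sum(),np.round(np.median(Z[q]),4) if q.any() else '',end=';')
E
```

```text
[-0.80337863  0.43349936  0.5697313   1.86054683 -0.28658925  0.92977145
 -0.3069044 ]
tool shift mm [-0.  -0.3  1.2]
tool z [-3.e-04 -1.e-04 -1.e+00] yaw of y -11.72
rotvec deg tool [-0.01  0.01  0.37]
pull 1180 (array([567. , 154.4]), array([35.6, 17.6]), 77.7) 0.07140390491281288 box -0.06463151718230171 -0.0016723919657824688
-0.12 0 ;-0.117 0 ;-0.114 0 ;-0.111 0 ;-0.108 0 ;-0.105 38 0.0524;-0.102 46 0.0526;-0.099 47 0.0524;-0.096 125 0.0473;-0.093 0 ;-0.09 0 ;-0.087 0 ;-0.084 17 0.071;-0.081 60 0.0715;-0.078 62 0.0715;-0.075 63 0.0716;-0.072 65 0.0715;-0.069 59 0.0716;-0.066 65 0.0715;-0.063 66 0.0716;-0.06 1507 0.2572;-0.057 2082 0.2603;-0.054 73 0.0717;-0.051 66 0.0714;-0.048 164 0.0615;-0.045 58 0.0486;-0.042 60 0.0486;
```

View pics/w2.png

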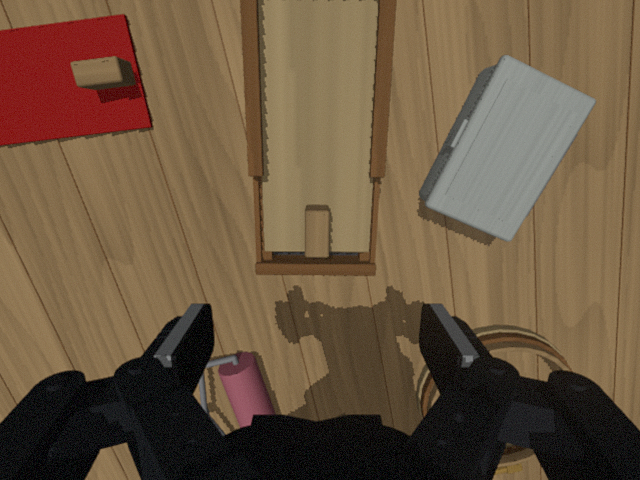

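The wrist view shows the pull at (317,232), the lip bar at (316,268) and the rails' mouths at row 175. The tin, at right from (420,205), is well clear. The depth shows a lip top of about 52.5 mm, so the lip is roughly 8–9 mm high. I'll go down with the fingers narrowed so that they stay over the lid.

Call:
{"name": "drive_tool", "arguments": {
  "increments": [
    {"claw":0.036,"dx":0.0025,"dy":0.001,"dz":0,"wx":0,"wy":0,"wz":0.3},
    {"claw":0.036,"dx":0,"dy":0,"dz":0.018,"wx":0,"wy":0,"wz":0},
    {"claw":0.036,"dx":0,"dy":0,"dz":0.018,"wx":0,"wy":0,"wz":0},
    {"claw":0.036,"dx":0,"dy":0,"dz":0.018,"wx":0,"wy":0,"wz":0},
    {"claw":0.036,"dx":0,"dy":0,"dz":0.018,"wx":0,"wy":0,"wz":0},
    {"claw":0.036,"dx":0,"dy":0,"dz":0.018,"wx":0,"wy":0,"wz":0},
    {"claw":0.036,"dx":0,"dy":0,"dz":0.015,"wx":0,"wy":0,"wz":0},
    {"claw":0.036,"dx":0,"dy":0,"dz":0.009,"wx":0,"wy":0,"wz":0},
    {"claw":0.036,"dx":0,"dy":0,"dz":0.006,"wx":0,"wy":0,"wz":0},
    {"claw":0.036,"dx":0,"dy":0,"dz":0.004,"wx":0,"wy":0,"wz":0},
    {"claw":0.032,"dx":0,"dy":0,"dz":0,"wx":0,"wy":0,"wz":0},
    {"claw":0.03,"dx":0,"dy":0,"dz":0,"wx":0,"wy":0,"wz":0}
  ],
  "newtons": 20
}}

```text
t: 4.58
eef_pos: [0.5668, 0.1537, 0.0777]
tool_rot: [0.0, 0.778, 0.628, 0.0]
contact_force: [-0.4, -0.2, 0.5]
gripper_width: 0.348
grasp_force: 0.0
```

Call:
{"name": "drive_tool", "arguments": {
  "increments": [
    {"claw":0.027,"dx":0,"dy":0,"dz":0,"wx":0,"wy":0,"wz":0},
    {"claw":0.024,"dx":0,"dy":0,"dz":0,"wx":0,"wy":0,"wz":0},
    {"claw":0.022,"dx":0,"dy":0,"dz":0,"wx":0,"wy":0,"wz":0},
    {"claw":0.02,"dx":0,"dy":0,"dz":0,"wx":0,"wy":0,"wz":0},
    {"claw":0.019,"dx":0,"dy":0,"dz":0,"wx":0,"wy":0,"wz":0},
    {"claw":0.018,"dx":0,"dy":0,"dz":0,"wx":0,"wy":0,"wz":0},
    {"claw":0.017,"dx":0,"dy":0,"dz":0,"wx":0,"wy":0,"wz":0},
    {"claw":0.016,"dx":0,"dy":0,"dz":0,"wx":0,"wy":0,"wz":0}
  ]
}}

```text
t: 5.58
eef_pos: [0.5664, 0.1536, 0.0773]
tool_rot: [-0.0, 0.778, 0.628, -0.0]
contact_force: [-1.2, -0.1, 1.6]
gripper_width: 0.201
grasp_force: 19.9
```

Call:
{"name": "drive_tool", "arguments": {
  "increments": [
    {"claw":0.016,"dx":0,"dy":0,"dz":-0.001,"wx":0,"wy":-0.35,"wz":0},
    {"claw":0.016,"dx":0,"dy":0,"dz":-0.001,"wx":0,"wy":-0.35,"wz":0},
    {"claw":0.016,"dx":0,"dy":0,"dz":-0.001,"wx":0,"wy":-0.35,"wz":0},
    {"claw":0.016,"dx":0,"dy":0,"dz":-0.001,"wx":0,"wy":-0.35,"wz":0},
    {"claw":0.016,"dx":0,"dy":0,"dz":-0.001,"wx":0,"wy":-0.35,"wz":0},
    {"claw":0.016,"dx":0,"dy":0,"dz":0,"wx":0,"wy":0,"wz":0}
  ]
}}

```text
t: 6.32
eef_pos: [0.5666, 0.1537, 0.0823]
tool_rot: [0.01, 0.778, 0.628, -0.012]
contact_force: [0.3, 0.1, -1.7]
gripper_width: 0.204
grasp_force: 19.6
```

Call:
{"name": "drive_tool", "arguments": {
  "increments": [
    {"claw":0.016,"dx":0,"dy":0,"dz":-0.001,"wx":0,"wy":-0.35,"wz":0},
    {"claw":0.016,"dx":0,"dy":0,"dz":-0.001,"wx":0,"wy":-0.35,"wz":0},
    {"claw":0.016,"dx":0,"dy":0,"dz":-0.001,"wx":0,"wy":-0.35,"wz":0},
    {"claw":0.016,"dx":0,"dy":0,"dz":0,"wx":0,"wy":0,"wz":0}
  ]
}}

```text
t: 6.82
eef_pos: [0.5666, 0.1539, 0.0853]
tool_rot: [0.015, 0.778, 0.628, -0.019]
contact_force: [-0.3, -0.1, -1.2]
gripper_width: 0.211
grasp_force: 19.6
```

```bash
python3 - <<'E'
from h import *
o=wlook('w3');print(o['contact_force'],o['torque'])
f=np.load('w3.npz');P=cloud(f['d'],f['intrinsics'],f['R'],f['t'])
B=(P-[.579,.2189,0]);bx=B@BX;by=B@BY;Z=P[...,2]
for c in(-.025,.025):
  print()
  for x in np.arange(-.11,.09,.006):
    q=(abs(by-c)<.006)&(abs(bx-x)<.002)&(Z<.09);print(int(round(x*1000)),np.round(np.median(Z[q])*1000,1) if q.any() else '',end=';')
E
```

```text
[-0.31883467 -0.07431347 -1.22525834] [ 0.02348272 -0.03393568  0.0360907 ]

-110 ;-104 ;-98 ;-92 ;-86 ;-80 57.3;-74 56.9;-68 56.6;-62 57.0;-56 56.0;-50 55.7;-44 55.5;-38 55.1;-32 54.7;-26 54.5;-20 54.1;-14 53.9;-8 53.7;-2 53.2;4 53.0;10 52.7;16 52.4;22 52.1;28 51.9;34 51.5;40 51.1;46 50.9;52 50.6;58 ;64 ;70 ;76 ;82 ;88 ;
-110 ;-104 ;-98 ;-92 ;-86 57.1;-80 57.2;-74 56.9;-68 56.7;-62 56.4;-56 56.0;-50 55.6;-44 55.4;-38 55.1;-32 54.8;-26 54.5;-20 54.2;-14 53.9;-8 53.6;-2 53.3;4 52.9;10 52.7;16 52.4;22 52.0;28 51.8;34 51.5;40 51.2;46 50.9;52 50.6;58 ;64 ;70 ;76 ;82 ;88 ;
```

View pics/w3.png

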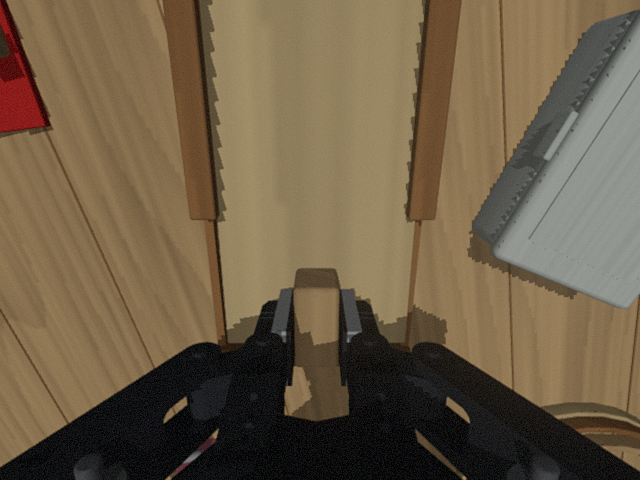

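The view shows the pull held between the pads at (317,310), and the lid's edges still even between the side walls. The depth shows the lid tilted about 2.9° with its pull end about 9 mm up and its tail on the ledge. After a bit more lift I'll slide it along its own slope (tool −x), feeling the forces.

Call:
{"name": "drive_tool", "arguments": {
  "increments": [
    {"claw":0.016,"dx":0,"dy":0,"dz":-0.001,"wx":0,"wy":-0.3,"wz":0},
    {"claw":0.016,"dx":0,"dy":0,"dz":-0.0005,"wx":0,"wy":-0.2,"wz":0},
    {"claw":0.016,"dx":0,"dy":0,"dz":0,"wx":0,"wy":0,"wz":0}
  ]
}}

```text
t: 7.25
eef_pos: [0.5666, 0.1539, 0.0868]
tool_rot: [0.018, 0.778, 0.628, -0.022]
contact_force: [-0.0, -0.5, -1.0]
gripper_width: 0.205
grasp_force: 19.6
```

Call:
{"name": "drive_tool", "arguments": {
  "increments": [
    {"claw":0.016,"dx":-0.002,"dy":0,"dz":0,"wx":0,"wy":0,"wz":0},
    {"claw":0.016,"dx":-0.002,"dy":0,"dz":0,"wx":0,"wy":0,"wz":0},
    {"claw":0.016,"dx":-0.002,"dy":0,"dz":0,"wx":0,"wy":0,"wz":0},
    {"claw":0.016,"dx":0,"dy":0,"dz":0,"wx":0,"wy":0,"wz":0}
  ]
}}

```text
t: 7.75
eef_pos: [0.5653, 0.1476, 0.0872]
tool_rot: [0.018, 0.778, 0.627, -0.022]
contact_force: [-0.0, -0.2, -1.7]
gripper_width: 0.207
grasp_force: 19.6
```

Call:
{"name": "drive_tool", "arguments": {
  "increments": [
    {"claw":0.016,"dx":-0.002,"dy":0,"dz":0,"wx":0,"wy":0,"wz":0},
    {"claw":0.016,"dx":-0.002,"dy":0,"dz":0,"wx":0,"wy":0,"wz":0},
    {"claw":0.016,"dx":0,"dy":0,"dz":0,"wx":0,"wy":0,"wz":0}
  ]
}}

```text
t: 8.12
eef_pos: [0.5645, 0.1438, 0.0874]
tool_rot: [0.018, 0.778, 0.627, -0.022]
contact_force: [-0.8, 0.0, -1.9]
gripper_width: 0.205
grasp_force: 19.6
```

Call:
{"name": "drive_tool", "arguments": {
  "increments": [
    {"claw":0.016,"dx":-0.002,"dy":0,"dz":0,"wx":0,"wy":0,"wz":0},
    {"claw":0.016,"dx":-0.002,"dy":0,"dz":0,"wx":0,"wy":0,"wz":0},
    {"claw":0.016,"dx":0,"dy":0,"dz":0,"wx":0,"wy":0,"wz":0}
  ]
}}

```text
t: 8.5
eef_pos: [0.5636, 0.1399, 0.0876]
tool_rot: [0.018, 0.778, 0.627, -0.022]
contact_force: [-0.1, 0.2, -0.7]
gripper_width: 0.206
grasp_force: 19.6
```

Call:
{"name": "drive_tool", "arguments": {
  "increments": [
    {"claw":0.016,"dx":-0.004,"dy":0,"dz":0,"wx":0,"wy":0,"wz":0},
    {"claw":0.016,"dx":-0.004,"dy":0,"dz":0,"wx":0,"wy":0,"wz":0},
    {"claw":0.016,"dx":-0.004,"dy":0,"dz":0,"wx":0,"wy":0,"wz":0},
    {"claw":0.016,"dx":-0.004,"dy":0,"dz":0,"wx":0,"wy":0,"wz":0},
    {"claw":0.016,"dx":0,"dy":0,"dz":0,"wx":0,"wy":0,"wz":0}
  ]
}}

```text
t: 9.12
eef_pos: [0.5602, 0.124, 0.0886]
tool_rot: [0.018, 0.778, 0.627, -0.022]
contact_force: [0.4, -0.1, -1.3]
gripper_width: 0.21
grasp_force: 19.6
```

```bash
python3 - <<'E'
from h import *
o=wlook('w4');print(o['contact_force'],o['torque'])
f=np.load('w4.npz');P=cloud(f['d'],f['intrinsics'],f['R'],f['t'])
B=(P-[.579,.2189,0]);bx=B@BX;by=B@BY;Z=P[...,2]
for c in(-.028,.028):
  print()
  for x in np.arange(-.12,.05,.006):
    q=(abs(by-c)<.006)&(abs(bx-x)<.002)&(Z<.09);print(int(round(x*1000)),np.round(np.median(Z[q])*1000,1) if q.any() else '',end=';')
E
```

```text
[ 0.42855976 -0.08674786 -1.31427166] [ 0.02665966  0.02135497 -0.02445475]

-120 ;-114 60.9;-108 60.7;-102 59.9;-96 59.7;-90 60.1;-84 59.1;-78 58.7;-72 58.3;-66 57.9;-60 57.5;-54 57.2;-48 56.9;-42 56.4;-36 56.0;-30 55.7;-24 55.5;-18 55.1;-12 54.7;-6 54.4;0 54.0;6 53.6;12 53.3;18 52.9;24 ;30 ;36 ;42 ;48 ;
-120 60.9;-114 60.8;-108 60.4;-102 60.2;-96 59.8;-90 59.4;-84 59.0;-78 58.6;-72 58.3;-66 58.0;-60 57.6;-54 57.2;-48 56.9;-42 56.5;-36 56.2;-30 55.7;-24 55.4;-18 55.1;-12 54.7;-6 54.3;0 54.1;6 53.6;12 53.3;18 52.9;24 ;30 ;36 ;42 ;48 ;
```

The lid is riding on the planned line, about 11 mm up at the lip and 7 mm up at the rail mouths, with no contact. I'll draw on.

Call:
{"name": "drive_tool", "arguments": {
  "increments": [
    {"claw":0.016,"dx":-0.005,"dy":0,"dz":0,"wx":0,"wy":0,"wz":0},
    {"claw":0.016,"dx":-0.005,"dy":0,"dz":0,"wx":0,"wy":0,"wz":0},
    {"claw":0.016,"dx":-0.005,"dy":0,"dz":0,"wx":0,"wy":0,"wz":0},
    {"claw":0.016,"dx":-0.005,"dy":0,"dz":0,"wx":0,"wy":0,"wz":0},
    {"claw":0.016,"dx":-0.005,"dy":0,"dz":0,"wx":0,"wy":0,"wz":0},
    {"claw":0.016,"dx":-0.005,"dy":0,"dz":0,"wx":0,"wy":0,"wz":0},
    {"claw":0.016,"dx":-0.005,"dy":0,"dz":0,"wx":0,"wy":0,"wz":0},
    {"claw":0.016,"dx":-0.005,"dy":0,"dz":0,"wx":0,"wy":0,"wz":0},
    {"claw":0.016,"dx":-0.005,"dy":0,"dz":0,"wx":0,"wy":0,"wz":0}
  ]
}}

```text
t: 10.3
eef_pos: [0.5507, 0.0803, 0.0911]
tool_rot: [0.018, 0.778, 0.628, -0.022]
contact_force: [0.1, -0.4, -1.4]
gripper_width: 0.207
grasp_force: 19.6
```

Call:
{"name": "drive_tool", "arguments": {
  "increments": [
    {"claw":0.016,"dx":-0.005,"dy":0,"dz":0,"wx":0,"wy":0,"wz":0},
    {"claw":0.016,"dx":-0.005,"dy":0,"dz":0,"wx":0,"wy":0,"wz":0},
    {"claw":0.016,"dx":-0.005,"dy":0,"dz":0,"wx":0,"wy":0,"wz":0},
    {"claw":0.016,"dx":-0.005,"dy":0,"dz":0,"wx":0,"wy":0,"wz":0},
    {"claw":0.016,"dx":-0.005,"dy":0,"dz":0,"wx":0,"wy":0,"wz":0},
    {"claw":0.016,"dx":-0.005,"dy":0,"dz":0,"wx":0,"wy":0,"wz":0},
    {"claw":0.016,"dx":-0.005,"dy":0,"dz":0,"wx":0,"wy":0,"wz":0}
  ]
}}

```text
t: 11.18
eef_pos: [0.5433, 0.0462, 0.0931]
tool_rot: [0.018, 0.778, 0.628, -0.022]
contact_force: [0.6, 0.7, -2.0]
gripper_width: 0.205
grasp_force: 19.6
```

```bash
python3 - <<'E'
from h import *
o=wlook('w5');print(o['contact_force'],o['torque'])
f=np.load('w5.npz');P=cloud(f['d'],f['intrinsics'],f['R'],f['t'])
B=(P-[.579,.2189,0]);bx=B@BX;by=B@BY;Z=P[...,2]
for c in(-.028,.028):
  print()
  for x in np.arange(-.15,.0,.005):
    q=(abs(by-c)<.006)&(abs(bx-x)<.002)&(Z<.09);print(int(round(x*1000)),np.round(np.median(Z[q])*1000,1) if q.any() else '',end=';')
E
```

```text
[ 0.56624672  0.72561763 -1.96314032] [ 0.04154307  0.03815286 -0.03721375]

-150 62.8;-145 62.5;-140 62.2;-135 61.9;-130 61.6;-125 61.3;-120 61.0;-115 60.7;-110 60.4;-105 60.1;-100 59.8;-95 59.5;-90 59.1;-85 59.0;-80 58.6;-75 58.3;-70 58.0;-65 57.7;-60 57.4;-55 ;-50 ;-45 ;-40 ;-35 ;-30 ;-25 ;-20 ;-15 ;-10 ;-5 ;
-150 62.6;-145 62.5;-140 62.2;-135 61.9;-130 61.6;-125 61.3;-120 61.0;-115 60.7;-110 60.4;-105 60.1;-100 59.8;-95 59.5;-90 59.2;-85 58.9;-80 58.6;-75 58.2;-70 58.0;-65 57.7;-60 57.4;-55 ;-50 ;-45 ;-40 ;-35 ;-30 ;-25 ;-20 ;-15 ;-10 ;-5 ;
```

Call:
{"name": "drive_tool", "arguments": {
  "increments": [
    {"claw":0.016,"dx":-0.005,"dy":0,"dz":0,"wx":0,"wy":0,"wz":0},
    {"claw":0.016,"dx":-0.005,"dy":0,"dz":0,"wx":0,"wy":0,"wz":0},
    {"claw":0.016,"dx":-0.005,"dy":0,"dz":0,"wx":0,"wy":0,"wz":0},
    {"claw":0.016,"dx":-0.005,"dy":0,"dz":0,"wx":0,"wy":0,"wz":0},
    {"claw":0.016,"dx":-0.005,"dy":0,"dz":0,"wx":0,"wy":0,"wz":0},
    {"claw":0.016,"dx":-0.005,"dy":0,"dz":0,"wx":0,"wy":0,"wz":0},
    {"claw":0.016,"dx":-0.005,"dy":0,"dz":-0.002,"wx":0,"wy":0,"wz":0},
    {"claw":0.016,"dx":-0.006,"dy":0,"dz":-0.003,"wx":0,"wy":0,"wz":0},
    {"claw":0.016,"dx":-0.006,"dy":0,"dz":-0.003,"wx":0,"wy":0,"wz":0},
    {"claw":0.016,"dx":-0.006,"dy":0,"dz":-0.003,"wx":0,"wy":0,"wz":0},
    {"claw":0.016,"dx":-0.006,"dy":0,"dz":-0.003,"wx":0,"wy":0,"wz":0},
    {"claw":0.016,"dx":-0.006,"dy":0,"dz":-0.003,"wx":0,"wy":0,"wz":0},
    {"claw":0.016,"dx":-0.006,"dy":0,"dz":-0.003,"wx":0,"wy":0,"wz":0},
    {"claw":0.016,"dx":-0.006,"dy":0,"dz":-0.003,"wx":0,"wy":0,"wz":0},
    {"claw":0.016,"dx":-0.006,"dy":0,"dz":-0.003,"wx":0,"wy":0,"wz":0},
    {"claw":0.016,"dx":-0.006,"dy":0,"dz":-0.003,"wx":0,"wy":0,"wz":0},
    {"claw":0.016,"dx":-0.006,"dy":0,"dz":-0.003,"wx":0,"wy":0,"wz":0},
    {"claw":0.016,"dx":-0.006,"dy":0,"dz":-0.003,"wx":0,"wy":0,"wz":0},
    {"claw":0.016,"dx":0,"dy":0,"dz":0,"wx":0,"wy":0,"wz":0}
  ]
}}

```text
t: 13.6
eef_pos: [0.5225, -0.0507, 0.1342]
tool_rot: [0.018, 0.778, 0.627, -0.022]
contact_force: [0.5, -0.6, -1.5]
gripper_width: 0.207
grasp_force: 19.6
```

```bash
python3 - <<'E'
from h import *
from station import read_camera,calibration
o=wlook('w6');print(o['contact_force'],o['torque'],o['q'])
f=np.load('w6.npz');P=cloud(f['d'],f['intrinsics'],f['R'],f['t']);Z=P[...,2]
L=P-o['eef_pos'];R=rot(o).as_matrix();L=L@R  # tool coords
k=(abs(L[...,1])<.05)&(L[...,0]>.02)&(L[...,0]<.2)&(Z>.045)&(Z<.15)
n,l,s,_=cv2.connectedComponentsWithStats(k.astype(np.uint8));i=1+s[1:,4].argmax();Q=L[l==i]
A=np.c_[Q[:,:2],np.ones(len(Q))];c=np.linalg.lstsq(A,Q[:,2],rcond=None)[0];print('tool-frame lid plane dz/dx,dz/dy,z0',c,'x max',np.percentile(Q[:,0],99.5),'y',np.percentile(Q[:,1],[.5,99.5]))
mid=np.array([.4987,-.1725]);rx=np.array([.361,-.9326]);g=mid+.0700*rx
print('pull target',g);go(o,[g[0],g[1],o['eef_pos'][2]],(-rx[1],rx[0])) 
p,d=read_camera("scene");cv2.imwrite('pics/s2.png',p[:,:,::-1])
E
```

```text
[ 0.48268075 -0.59998252 -1.54612589] [-0.01387584 -0.00775949 -0.05686151] [-0.51331115  0.44831265  0.58120808  2.04630321 -0.27352221  0.74263663
  0.01309877]
tool-frame lid plane dz/dx,dz/dy,z0 [ 0.00187571 -0.00017581  0.02871963] x max 0.11911756909238212 y [-0.04064468  0.04210339]
pull target [ 0.52397  -0.237782]
tool shift mm [-182.2   41.2   10.5]
tool z [-0.0118 -0.0563 -0.9983] yaw of y -12.27
rotvec deg tool [ -0.94   3.21 -33.42]
```

View pics/s2.png

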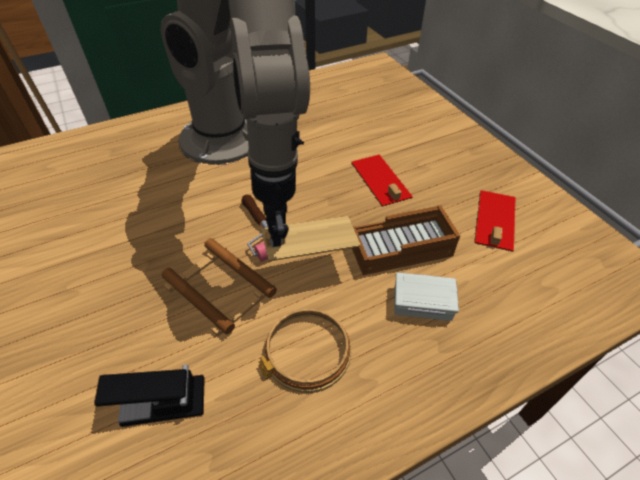

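The lid is out of the box and level with the tool, and the box, tin and hoops look unmoved. Next I level it, turn it to the rack and move over.

Call:
{"name": "drive_tool", "arguments": {
  "increments": [
    {"claw":0.016,"dx":0,"dy":0,"dz":-0.003,"wx":0,"wy":1.6,"wz":0},
    {"claw":0.016,"dx":0,"dy":0,"dz":-0.003,"wx":0,"wy":1.6,"wz":0},
    {"claw":0.016,"dx":-0.01,"dy":0,"dz":0,"wx":0,"wy":0,"wz":-3},
    {"claw":0.016,"dx":-0.016,"dy":0,"dz":0,"wx":0,"wy":0,"wz":-4},
    {"claw":0.016,"dx":-0.016,"dy":0,"dz":0,"wx":0,"wy":0,"wz":-4},
    {"claw":0.016,"dx":-0.016,"dy":0,"dz":0,"wx":0,"wy":0,"wz":-4},
    {"claw":0.016,"dx":-0.016,"dy":0,"dz":0,"wx":0,"wy":0,"wz":-4},
    {"claw":0.016,"dx":-0.016,"dy":0,"dz":0,"wx":0,"wy":0,"wz":-4},
    {"claw":0.016,"dx":-0.016,"dy":0,"dz":0,"wx":0,"wy":0,"wz":-4},
    {"claw":0.016,"dx":-0.016,"dy":0,"dz":0,"wx":0,"wy":0,"wz":-4},
    {"claw":0.016,"dx":-0.01,"dy":0,"dz":0,"wx":0,"wy":0,"wz":-2.4},
    {"claw":0.016,"dx":0,"dy":0,"dz":0,"wx":0,"wy":0,"wz":0}
  ]
}}

```text
t: 15.2
eef_pos: [0.529, -0.1811, 0.1404]
tool_rot: [0.001, 0.566, 0.824, -0.0]
contact_force: [0.6, 0.3, -0.5]
gripper_width: 0.207
grasp_force: 19.6
```

```bash
python3 - <<'E'
from h import *
from station import get_obs
o=get_obs();rx=np.array([.361,-.9326]);print(o['q'])
go(o,[.5240,-.2378,.080],(-rx[1],rx[0]))
E
```

```text
[-0.09961217  0.45311439  0.40627598  1.96063824 -0.24806649  0.77497379
  0.81543127]
tool shift mm [-51.  -25.   60.5]
tool z [ 6.0e-04 -1.4e-03 -1.0e+00] yaw of y 21.03
rotvec deg tool [ 0.    0.09 -0.13]
```

Call:
{"name": "drive_tool", "arguments": {
  "increments": [
    {"claw":0.016,"dx":-0.0085,"dy":-0.004,"dz":0,"wx":0,"wy":0,"wz":0},
    {"claw":0.016,"dx":-0.0085,"dy":-0.004,"dz":0,"wx":0,"wy":0,"wz":0},
    {"claw":0.016,"dx":-0.0085,"dy":-0.004,"dz":0,"wx":0,"wy":0,"wz":0},
    {"claw":0.016,"dx":-0.0085,"dy":-0.0045,"dz":0,"wx":0,"wy":0,"wz":0},
    {"claw":0.016,"dx":-0.0085,"dy":-0.0045,"dz":0,"wx":0,"wy":0,"wz":0},
    {"claw":0.016,"dx":-0.0085,"dy":-0.004,"dz":0,"wx":0,"wy":0,"wz":0},
    {"claw":0.016,"dx":0,"dy":0,"dz":0.015,"wx":0,"wy":0,"wz":0},
    {"claw":0.016,"dx":0,"dy":0,"dz":0.015,"wx":0,"wy":0,"wz":0},
    {"claw":0.016,"dx":0,"dy":0,"dz":0.015,"wx":0,"wy":0,"wz":0},
    {"claw":0.016,"dx":0,"dy":0,"dz":0.01,"wx":0,"wy":0,"wz":0},
    {"claw":0.016,"dx":0,"dy":0,"dz":0.005,"wx":0,"wy":0,"wz":0},
    {"claw":0.016,"dx":0,"dy":0,"dz":0,"wx":0,"wy":0,"wz":0}
  ]
}}

```text
t: 16.7
eef_pos: [0.524, -0.2365, 0.0799]
tool_rot: [0.0, 0.565, 0.825, -0.001]
contact_force: [0.1, -0.7, -1.5]
gripper_width: 0.202
grasp_force: 19.6
```

```bash
python3 - <<'E'
from h import *
from station import read_camera,calibration
o=wlook('w7');print(o['contact_force'],o['eef_pos'])
f=np.load('w7.npz');P=cloud(f['d'],f['intrinsics'],f['R'],f['t']);Z=P[...,2]
R=rot(o).as_matrix();L=(P-o['eef_pos'])@R
k=(abs(L[...,1])<.041)&(L[...,0]>.03)&(L[...,0]<.16)&(Z>.04);Q=P[k]
print('lid top z at x',[(x,round(float(np.median(Z[k&(abs(L[...,0]-x)<.004)])),4)) for x in(.04,.07,.1,.13,.155)])
k=(L[...,1]>.05)&(L[...,1]<.2)&(Z>.024)&(Z<.04)
n,l,s,_=cv2.connectedComponentsWithStats(k.astype(np.uint8))
for i in range(1,n):
    if s[i,4]>200: print('dowel tool x,y',np.round(np.median(L[l==i],0),4),'maxz',np.percentile(Z[l==i],95))
E
```

```text
[ 0.05452572 -0.66278159 -1.49718633] [ 0.52402405 -0.23648652  0.07990518]
lid top z at x [(0.04, 0.0511), (0.07, 0.051), (0.1, 0.0509), (0.13, nan), (0.155, nan)]
dowel tool x,y [0.1175 0.0747 0.0486] maxz 0.03302168420452857
dowel tool x,y [0.0158 0.0747 0.0489] maxz 0.03276386347781811
  return _methods._mean(a, axis=axis, dtype=dtype,
  ret = ret.dtype.type(ret / rcount)
```

View pics/w7.png

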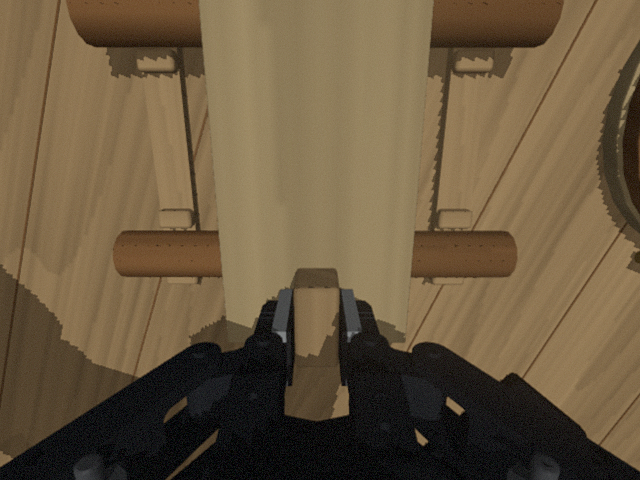

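The lid lies square across both dowels, at rows 20 and 253, with the pull at (317,320). It is level and about 13 mm above them. I'll lower it softly.

Call:
{"name": "drive_tool", "arguments": {
  "increments": [
    {"claw":0.016,"dx":0,"dy":0,"dz":0.004,"wx":0,"wy":0,"wz":0},
    {"claw":0.016,"dx":0,"dy":0,"dz":0.003,"wx":0,"wy":0,"wz":0},
    {"claw":0.016,"dx":0,"dy":0,"dz":0.002,"wx":0,"wy":0,"wz":0},
    {"claw":0.016,"dx":0,"dy":0,"dz":0.001,"wx":0,"wy":0,"wz":0},
    {"claw":0.016,"dx":0,"dy":0,"dz":0.001,"wx":0,"wy":0,"wz":0},
    {"claw":0.016,"dx":0,"dy":0,"dz":0.0005,"wx":0,"wy":0,"wz":0},
    {"claw":0.016,"dx":0,"dy":0,"dz":0,"wx":0,"wy":0,"wz":0}
  ]
}}

```text
t: 17.62
eef_pos: [0.5241, -0.2365, 0.0687]
tool_rot: [0.0, 0.565, 0.825, -0.001]
contact_force: [0.3, -0.8, -1.7]
gripper_width: 0.205
grasp_force: 19.6
```

Call:
{"name": "drive_tool", "arguments": {
  "increments": [
    {"claw":0.016,"dx":0,"dy":0,"dz":0.0005,"wx":0,"wy":0,"wz":0},
    {"claw":0.016,"dx":0,"dy":0,"dz":0.0005,"wx":0,"wy":0,"wz":0},
    {"claw":0.016,"dx":0,"dy":0,"dz":0,"wx":0,"wy":0,"wz":0}
  ]
}}

```text
t: 18.0
eef_pos: [0.5241, -0.2365, 0.0676]
tool_rot: [0.0, 0.565, 0.825, -0.001]
contact_force: [-0.9, -0.9, -1.7]
gripper_width: 0.202
grasp_force: 19.6
```

Call:
{"name": "drive_tool", "arguments": {
  "increments": [
    {"claw":0.016,"dx":0,"dy":0,"dz":0.0005,"wx":0,"wy":0,"wz":0},
    {"claw":0.016,"dx":0,"dy":0,"dz":0,"wx":0,"wy":0,"wz":0}
  ]
}}

```text
t: 18.25
eef_pos: [0.5241, -0.2365, 0.0671]
tool_rot: [0.0, 0.565, 0.825, -0.001]
contact_force: [0.9, 0.4, -0.1]
gripper_width: 0.202
grasp_force: 19.6
```

Call:
{"name": "drive_tool", "arguments": {
  "increments": [
    {"claw":0.016,"dx":0,"dy":0,"dz":0.0005,"wx":0,"wy":0,"wz":0},
    {"claw":0.016,"dx":0,"dy":0,"dz":0,"wx":0,"wy":0,"wz":0}
  ]
}}

```text
t: 18.5
eef_pos: [0.5241, -0.2365, 0.0667]
tool_rot: [0.0, 0.565, 0.825, -0.001]
contact_force: [0.3, 1.2, -1.1]
gripper_width: 0.209
grasp_force: 19.6
```

Call:
{"name": "drive_tool", "arguments": {
  "increments": [
    {"claw":0.016,"dx":0,"dy":0,"dz":0.0005,"wx":0,"wy":0,"wz":0},
    {"claw":0.016,"dx":0,"dy":0,"dz":0,"wx":0,"wy":0,"wz":0}
  ]
}}

```text
t: 18.75
eef_pos: [0.5241, -0.2366, 0.0663]
tool_rot: [0.0, 0.565, 0.825, -0.001]
contact_force: [-0.6, -0.3, 0.0]
gripper_width: 0.209
grasp_force: 19.8
```

```bash
python3 - <<'E'
from h import *
o=wlook('w8');print(o['contact_force'],o['torque'])
f=np.load('w8.npz');P=cloud(f['d'],f['intrinsics'],f['R'],f['t']);Z=P[...,2]
R=rot(o).as_matrix();L=(P-o['eef_pos'])@R
k=(abs(L[...,1])<.035)&(Z>.03)
print([(x,round(float(np.median(Z[k&(abs(L[...,0]-x)<.004)])),4)) for x in(.03,.05,.07,.09,.1)])
E
```

```text
[-0.61734559 -0.33082285  0.01459524] [0.05483911 0.0658677  0.02110753]
[(0.03, 0.0376), (0.05, 0.0376), (0.07, 0.0376), (0.09, 0.0376), (0.1, 0.0375)]
```

The lid's top is at 38 mm, which is resting height, and its weight is off the tool. I'll release gently and retreat.

Call:
{"name": "drive_tool", "arguments": {
  "increments": [
    {"claw":0.018,"dx":0,"dy":0,"dz":0,"wx":0,"wy":0,"wz":0},
    {"claw":0.019,"dx":0,"dy":0,"dz":0,"wx":0,"wy":0,"wz":0},
    {"claw":0.021,"dx":0,"dy":0,"dz":0,"wx":0,"wy":0,"wz":0},
    {"claw":0.024,"dx":0,"dy":0,"dz":0,"wx":0,"wy":0,"wz":0},
    {"claw":0.028,"dx":0,"dy":0,"dz":0,"wx":0,"wy":0,"wz":0},
    {"claw":0.034,"dx":0,"dy":0,"dz":0,"wx":0,"wy":0,"wz":0},
    {"claw":0.036,"dx":0,"dy":0,"dz":0,"wx":0,"wy":0,"wz":0},
    {"claw":0.036,"dx":0,"dy":0,"dz":-0.005,"wx":0,"wy":0,"wz":0},
    {"claw":0.036,"dx":0,"dy":0,"dz":-0.01,"wx":0,"wy":0,"wz":0},
    {"claw":0.036,"dx":0,"dy":0,"dz":-0.015,"wx":0,"wy":0,"wz":0},
    {"claw":0.036,"dx":0,"dy":0,"dz":-0.02,"wx":0,"wy":0,"wz":0},
    {"claw":0.036,"dx":0,"dy":0,"dz":-0.02,"wx":0,"wy":0,"wz":0},
    {"claw":0.036,"dx":0,"dy":0,"dz":-0.02,"wx":0,"wy":0,"wz":0},
    {"claw":0.036,"dx":0,"dy":0,"dz":-0.02,"wx":0,"wy":0,"wz":0},
    {"claw":0.036,"dx":0,"dy":0,"dz":0,"wx":0,"wy":0,"wz":0},
    {"claw":0.036,"dx":0,"dy":0,"dz":0,"wx":0,"wy":0,"wz":0}
  ]
}}

```text
t: 20.8
eef_pos: [0.5239, -0.2361, 0.176]
tool_rot: [0.0, 0.565, 0.825, -0.001]
contact_force: [-0.0, -0.1, -0.2]
gripper_width: 0.423
grasp_force: 0.0
```

```bash
python3 - <<'E'
from h import *
from station import read_camera
o=wlook('w9');print(o['contact_force'])
p,d=read_camera("top");f=np.load('top.npz');P=cloud(d,f['intrinsics'],f['R'],f['t']);Z=P[...,2]
m=np.zeros(Z.shape,bool);m[188:262,178:292]=1;k=m&(Z>.025)&(Z<.085)
n,l,s,_=cv2.connectedComponentsWithStats(k.astype(np.uint8));i=1+s[1:,4].argmax();print('box',rect(P[l==i]))
E
```

```text
[-0.00894805 -0.08528554 -0.16086386]
box (array([579.2, 218.8]), array([211.8,  97.8]), 78.0)
```

View pics/w9.png

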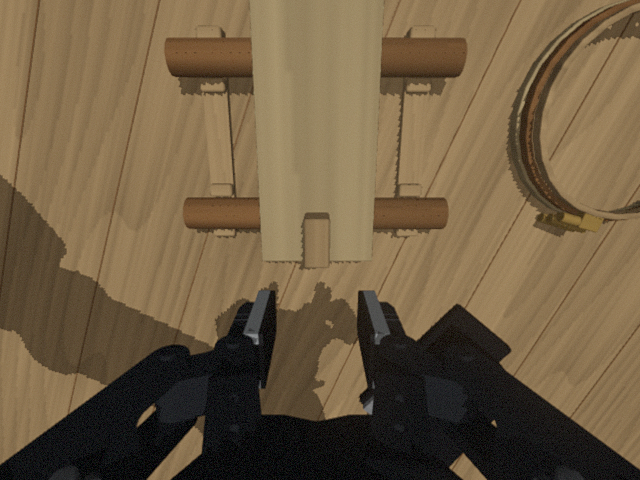

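The lid rests level across both dowels (rows 57 and 213), with the pull up at (317,240). The gripper is clear, and the box measures within 1 mm of where it stood. I'm handing it in.

```bash
python3 -c "
from station import *
print(hand_in())"
```

```text
the job is handed in; nothing more can be done
None
```

The lid lies level across both dowels, pull upwards and let go, the box is within 1 mm of where it stood, and the job was handed in at about 21 s; the hand-in returned no verdict.

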